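Put the lantern top on the model lighthouse

TASK

Finish the red model lighthouse: pick up the red lantern top and set it down upright on the tower with the red band, centred on it and with the square plate's edges parallel to the tower's square baseboard (any of the four ways round). Set it down, do not let it drop, and leave the tower standing; leave the blue top and the blue-banded tower where they are.

Things in the scene. Friction and masses are not known exactly. Their poses are not given: they have to be found in the camera images.
- red_top: Loose upright red plastic lantern top, about 120 g: square plate 80 x 80 x 6 mm; in its middle a red square block 40 x 40 mm, sides parallel to the plate's, 6 to 56 mm above the underside, yellow windows; round roof and knob up to 67 mm. Origin: centre of the flat underside; z up; x, y parallel to the plate's edges. Grip it across the block (40 mm). It simply rests on the tower.
- red_tower: Loose upright model tower, about 0.5 kg: plywood baseboard 100 x 100 x 12 mm; on it a frosted white round tower, 68 mm diameter (54 mm at the waist), uppermost 18 mm a red band with flat red top face, 130 mm above the underside, bare. Origin: centre of the baseboard's underside; z up; x, y parallel to its edges.
- red_tower_top (a point): Centre of the red flat top face of the red-banded tower (130 mm above its underside), where the red top's underside goes; axes as the tower's.
- blue_top: Loose upright blue plastic lantern top, about 120 g: square plate 80 x 80 x 6 mm; in its middle a blue square block 40 x 40 mm, sides parallel to the plate's, 6 to 56 mm above the underside, yellow windows; round roof and knob up to 67 mm. Origin: centre of the flat underside; z up; x, y parallel to the plate's edges. Not used: stays put.
- blue_tower: Loose upright model tower, about 0.5 kg: plywood baseboard 100 x 100 x 12 mm; on it a frosted white round tower, 68 mm diameter (54 mm at the waist), uppermost 18 mm a blue band with flat blue top face, 130 mm above the underside, bare. Origin: centre of the baseboard's underside; z up; x, y parallel to its edges. Not used: stays put.
Things that resemble listed ones, but are neither listed nor needed, are in the scene too. Several things have the shape of the red_top; the one meant has the colours described above.

How it is judged:
By the outcome, as a careful person would: the job done as asked, in the order asked, and still so for the second after the job is handed in, with the robot touching nothing.
It also fails if it takes over 35 s, if anything falls off the work surface, if the arm or the gripper's body presses on something with over 40 N, if the wrist force passes 120 N, or if a joint passes its speed limit or range.

ROBOT

A 6-joint arm with a two-finger parallel gripper is mounted at the origin on the work surface. World frame = base frame: x ahead of the robot, y to its left, z up, the work surface at z = 0. Lengths are in m, angles in rad, forces in N, time in s.
With the tool pointing down it reaches from about 0.35 to 1 m from the base axis. Payload 7.1 kg.
Tool frame: the origin (TCP) lies at the very end of the fingers, on their centre line; the grasp point (between the pads) lies 19 mm behind it; z points along the fingers, y is the direction in which the jaws open and shut (so a half turn about z gives the same grasp; the last joint's range is limited). The gripper opens to 85 mm and grips with 20 to 120 N. Pads are 22 mm wide; open, the fingers measure 114 mm over their backs; the gripper's body (76 mm by 85 mm) begins 54 mm behind the grasp point. The pads swing forward as they close: fully open they stand 13 mm farther back than shut.
Start: joints at [-1.231, 0.423, 1.63, -0, 1.089, -0.019], TCP at [0.219, -0.585, 0.231] pointing down, gripper open.
Joint ranges: [-3, 3], [-0.9, 2.11], [0.09, 2.58], [-1.31, 4.45], [0.11, 2.69], [-2.54, 2.54]. Speed limits (rad/s): [2.39, 2.39, 3.01, 3.14, 3.14, 3.14].

INTERFACE

Orientations are given as a 3x3 rotation matrix whose columns are the frame's x, y, z axes.
In Python, from station import bot gives the robot as it stands.
- The arm moves only by the shell command python3 -m creep 'ROWS' [OPENING]. ROWS is JSON, one flat list of numbers, 6 for each row, row after row: the shift along the tool's x, y, z in units of 20 mm (1.0 is 20 mm), then the turn, a rotation vector about the tool's x, y, z in units of 0.12 rad (1.0 is 0.12 rad). A call has 1 to 12 rows; each row shifts and turns the commanded pose from where the row before left it, along the tool's axes as they then stand; what a row does not reach is not made up. A row lasts 1/10 s, in which the tool goes at most 50 mm and 8.59 degrees, less where a joint would pass 70% of its speed; a pose out of reach is approached as far as the arm can. A call with a number of a shift or a turn outside -1 to 1 is refused whole. A call with a gripper value outside its range is refused whole. OPENING is the opening in per cent of the stroke, from 0 (shut) to 100 (fully open), set as the call begins (- or left out, the last holds). The fingers move at their own pace and stop on an object; the grip force is fixed at half the most. Time passes only in rows, so rows that do not move let the fingers close. It gives the time, the measured TCP pose, the force and the opening at its end, in the units of the state.
- bot.sense(): the state, without advancing time (a new reading comes with each control period).
- bot.grab_frame(name): name is "side" or "top"; returns (picture, depth): 420x560x3 uint8, red, green, blue; 420x560 float32, m along the optical axis (not along the pixel's ray), 0 where there is no reading.
- bot.calibration(name): a dict with "fx", "fy", "cx", "cy" (pixels), "R" (3x3) and "t" (3): a world point X has camera coordinates R X + t. Camera axes: x right, y down, z forward; pixel columns grow to the right and rows downward; lengths in m; the calibration is good to about 2 mm. A picture is of the moment at which its call begins. calibration takes no time and is no camera call.
- bot.close_job(): hands the job in, once; it reports no verdict.
Trained networks look in the newest picture that a camera, given by its name, has taken for a name from the list of things; names that differ only in an ending like _2 or _b are one class to them, and where a whole thing is asked for, a point or a joint stands for the part that bears it (a point fixed in the world has none). Each returns a list of dicts, best first, with "confidence" (0 to 1); they miss things now and then, are a little off and sometimes report something else, mostly with a low value. They report only what shows in the picture. A call takes as long as a camera call. They do not tell look-alikes from the thing itself.
- bot.look_for(camera, name): "pixel" ([column, row] in pixels, amid what is visible of it).
The state is a dict: "time_s": time; "joint_positions": joint angles; "qvel": joint speeds; "joint_efforts": joint torques, N m; "position": TCP position; "eef_rot": TCP orientation; "ft_force": force on the tool from outside, world axes, zero at the start; "wrist_torque": the same for the moment, N m; "width": finger opening in m.
Only numpy, scipy, OpenCV 4.12 (cv2) and the standard library are available. Lean on these libraries where they do the work, as an engineer would, in place of code of your own. Each camera call takes 0.05 s, during which the arm holds its last target.

## Working session

There is one attempt and no reset: what is moved stays moved. The work goes in short steps, Python scripts to look and compute and a shell command to move; the robot and the scene stay as the last step left them, time stands still between calls to the robot, and variables do not carry over. Pictures are saved under pics/ and viewed, and the job is handed in when it is done.

```bash
mkdir -p pics; ls
cat > h.py <<'E'
from station import bot
import numpy as np, cv2
def shot(cam,n):
    im,d=bot.grab_frame(cam); cv2.imwrite(f'pics/{n}.png',im[:,:,::-1]); np.savez(f'pics/{n}.npz',im=im,d=d); return im,d
def world(cam,d):
    c=bot.calibration(cam);v,u=np.mgrid[0:d.shape[0],0:d.shape[1]]
    P=np.stack([(u-c['cx'])/c['fx']*d,(v-c['cy'])/c['fy']*d,d],-1)
    return (P-np.array(c['t']))@np.array(c['R'])
E
python3 - <<'E'
from h import *
for c in('side','top'):
    im,d=shot(c,c+'0'); print({k:np.round(v,3).tolist() for k,v in bot.calibration(c).items()})
print(bot.sense())
E
```

```text
pics
{'fx': 451.749, 'fy': 451.749, 'cx': 273.86, 'cy': 206.009, 'R': [[-0.864, -0.503, 0.01], [-0.375, 0.632, -0.678], [0.335, -0.59, -0.735]], 't': [0.504, 0.235, 1.109]}
{'fx': 503.724, 'fy': 503.724, 'cx': 281.864, 'cy': 212.163, 'R': [[0.023, -1.0, 0.014], [-0.986, -0.025, -0.163], [0.163, -0.01, -0.987]], 't': [0.027, 0.55, 1.294]}
{'time_s': 0.1, 'joint_positions': array([-1.23104125e+00,  4.23774930e-01,  1.63063272e+00,  3.19407501e-05,
        1.08863040e+00, -1.90209613e-02]), 'qvel': array([-0.00196496, -0.00179911, -0.00357941,  0.00050062, -0.00026497,
        0.00039149]), 'joint_efforts': array([-1.31626493e-03, -5.58430016e+01, -2.82442993e+01, -7.32701255e-05,
        2.97386432e-03,  1.12447387e-05]), 'position': array([ 0.21930315, -0.58471072,  0.23060936]), 'eef_rot': array([[ 9.36332514e-01,  3.51114250e-01, -4.55002538e-04],
       [ 3.51114540e-01, -9.36331510e-01,  1.37219418e-03],
       [ 5.57637167e-05, -1.44458803e-03, -9.99998955e-01]]), 'ft_force': array([-0.68624935,  0.29048765,  0.15579965]), 'wrist_torque': array([ 0.04135527, -0.03417096,  0.02200346]), 'width': 0.08527265186052202}
```

```bash
ls pics
```

```text
side0.npz
side0.png
top0.npz
top0.png
```

View pics/side0.png

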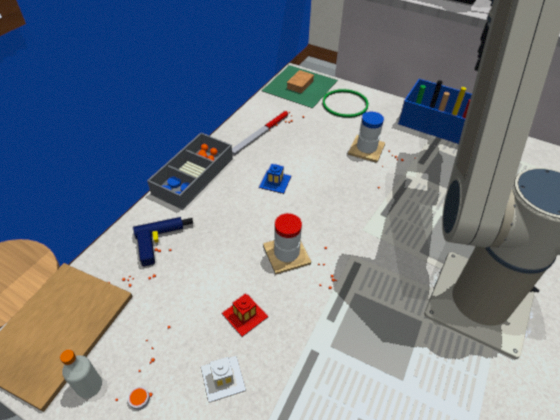

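View pics/top0.png

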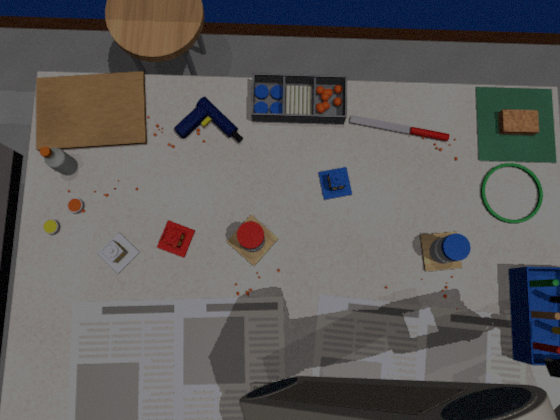

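Top view: red top at (177,239), red tower at (251,236), with its baseboard around (252,240). Side view: top at (245,314), red band at (288,225). The white top at (118,252) is a look-alike. Next I'll measure them.

Run:
```python
from h import *
for cam in('top','side'):
    z=np.load(f'pics/{cam}0.npz');im,d=z['im'],z['d'];W=world(cam,d)
    hsv=cv2.cvtColor(im,cv2.COLOR_RGB2HSV)
    red=(((hsv[...,0]<6)|(hsv[...,0]>174))&(hsv[...,1]>150)&(hsv[...,2]>60)).astype(np.uint8)
    wood=((hsv[...,0]>8)&(hsv[...,0]<25)&(hsv[...,1]>70)&(hsv[...,2]>60)).astype(np.uint8)
    for nm,m in(('red',red),('wood',wood)):
        n,L,S,C=cv2.connectedComponentsWithStats(m)
        for i in range(1,n):
            if S[i,4]<250: continue
            M=(L==i)&(d>0);P=W[M]
            print(cam,nm,C[i].round(1),S[i,4],'med',np.median(P,0).round(4),'z pct',np.percentile(P[:,2],[2,20,50,80,98]).round(4))
            for lo,hi in((-.005,.0095),(.0095,.02),(.04,.07),(.122,.138)):
                Q=P[(P[:,2]>lo)&(P[:,2]<hi)]
                if len(Q)>60 and C[i][1]>150:
                    r=cv2.minAreaRect(Q[:,:2].astype(np.float32)*1000);print('   ',lo,len(Q),np.round(r[0],1),np.round(r[1],1),round(r[2],1))
    for c,s,n in(((177,239),40,'t'),((251,238),40,'w')) if cam=='top' else (((245,314),40,'t'),((288,240),40,'w')):
        k=im[c[1]-s:c[1]+s,c[0]-s:c[0]+s]
        cv2.imwrite(f'pics/c_{cam}_{n}.png',cv2.resize(k,(400,400),interpolation=cv2.INTER_CUBIC)[:,:,::-1])
a=[cv2.imread(f'pics/c_{c}_{n}.png') for c in('top','side') for n in 'tw']
cv2.imwrite('pics/crops.png',cv2.resize(np.vstack([np.hstack(a[:2]),np.hstack(a[2:])]),(600,600)))
```

```text
top red [429.4 133.6] 265 med [ 0.7864 -0.3671  0.0198] z pct [0.013  0.0171 0.0198 0.0227 0.0255]
top red [175.5 238.4] 783 med [0.4731 0.3204 0.0088] z pct [0.0014 0.0057 0.0088 0.058  0.0665]
    -0.005 426 [476.5 325.3] [79.  77.4] 71.1
    0.0095 107 [476.4 324.6] [78.  76.7] 71.3
    0.04 243 [475.2 325.8] [40.7 40.3] 71.7
top red [250.  234.6] 579 med [0.4766 0.1183 0.1306] z pct [0.1253 0.1285 0.1306 0.1326 0.1353]
    0.122 571 [477.5 118.3] [65.3 64.4] 47.2
top wood [153.1  24.5] 4669 med [ 1.2515  0.4983 -0.2586] z pct [-0.2671 -0.2621 -0.2586 -0.2554 -0.2503]
top wood [ 89.7 110.4] 7892 med [0.8266 0.5823 0.0214] z pct [0.0149 0.0189 0.0214 0.0238 0.0278]
top wood [520.1 120.4] 802 med [ 0.8276 -0.6178  0.0324] z pct [0.005  0.0298 0.0324 0.0348 0.0384]
top wood [253.5 243.4] 650 med [0.4646 0.1115 0.0127] z pct [0.0067 0.0102 0.0127 0.0151 0.02  ]
    -0.005 93 [478.  117.6] [96.5 98.8] 49.8
    0.0095 543 [477.7 118.6] [99.  97.8] 49.8
top wood [435.  252.9] 620 med [ 0.4427 -0.3665  0.012 ] z pct [0.0059 0.0095 0.012  0.0146 0.0191]
    -0.005 121 [ 461.2 -392.5] [100.
[... 584 characters left out ...]
-0.6516]
side wood [299.9  81. ] 384 med [ 0.8229 -0.6047  0.0299] z pct [0.0031 0.0193 0.0299 0.0331 0.0353]
side wood [366.  151.1] 340 med [ 0.4459 -0.3633  0.0106] z pct [0.0046 0.0087 0.0106 0.0127 0.0158]
    -0.005 115 [ 460.9 -399.7] [ 97.6 120.4] 6.9
    0.0095 220 [ 459.3 -388.9] [96.5 99.5] 8.0
side wood [ 47.5 318.7] 13804 med [0.8436 0.5481 0.0181] z pct [-0.2652 -0.2587  0.0181  0.02    0.0231]
    -0.005 162 [837.7 574.3] [228.7 307.5] 5.6
    0.0095 7635 [828.7 580.4] [213.7 299.9] 5.8
side wood [285.8 258.7] 592 med [0.4613 0.1373 0.0108] z pct [0.0058 0.0089 0.0108 0.0125 0.0143]
    -0.005 153 [475.6 115.7] [104.8 101.4] 48.7
    0.0095 438 [477.1 118.9] [ 98.6 102.8] 50.1
```

View pics/crops.png

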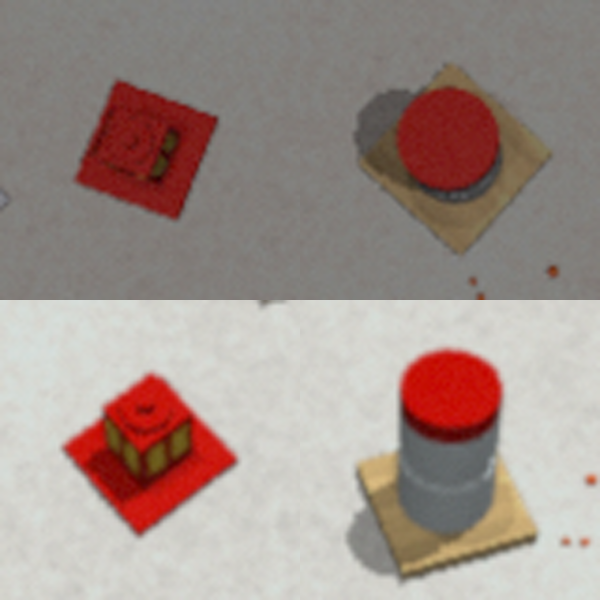

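Both cameras agree to about 2 mm. Red top is at (0.4755, 0.325) with yaw 71.2°, and the tower is at (0.477, 0.1185) with yaw 49.8°. The heights and sizes match the spec. To go: about +0.560 along tool x and −0.762 along tool y.

```bash
python3 -m creep '[1,-1,0,0,0,0, 1,-1,0,0,0,0, 1,-1,0,0,0,0, 1,-1,0,0,0,0, 1,-1,0,0,0,0, 1,-1,0,0,0,0, 1,-1,0,0,0,0, 1,-1,0,0,0,0, 1,-1,0,0,0,0, 1,-1,0,0,0,0, 1,-1,0,0,0,0, 1,-1,0,0,0,0]' 100
```

```text
time_s: 1.3
position: [0.3601, -0.275, 0.2311]
eef_rot: [[0.936, 0.351, -0.0], [0.351, -0.936, 0.0], [-0.0, -0.0, -1.0]]
ft_force: [1.6, 0.8, 0.3]
width: 0.0857
```

```bash
python3 -m creep '[1,-1,0,0,0,0, 1,-1,0,0,0,0, 1,-1,0,0,0,0, 1,-1,0,0,0,0, 1,-1,0,0,0,0, 1,-1,0,0,0,0, 1,-1,0,0,0,0, 1,-1,0,0,0,0, 1,-1,0,0,0,0, 1,-1,0,0,0,0, 1,-1,0,0,0,0, 1,-1,0,0,0,0]'
python3 -m creep '[1,-1,0,0,0,0, 1,-1,0,0,0,0, 1,-1,0,0,0,0, 0.9,-1,0,0,0,0, 0,-1,0,0,0,0, 0,-1,0,0,0,0, 0,-1,0,0,0,0, 0,-1,0,0,0,0, 0,-1,0,0,0,0, 0,-1,0,0,0,0, 0,-1,0,0,0,0, 0,-1,0,0,0,0]'
```

```text
time_s: 2.5
position: [0.5005, 0.034, 0.2311]
eef_rot: [[0.936, 0.351, -0.001], [0.351, -0.936, -0.0], [-0.0, -0.0, -1.0]]
ft_force: [-0.4, 0.2, -0.7]
width: 0.0854
time_s: 3.7
position: [0.4885, 0.2855, 0.231]
eef_rot: [[0.936, 0.351, -0.001], [0.351, -0.936, -0.0], [-0.001, 0.0, -1.0]]
ft_force: [-0.4, 0.2, 0.4]
width: 0.0856
```

```bash
python3 -m creep '[0,-1,0,0,0,0, 0,-1,0,0,0,0, 0,0,0.5,0,0,-1, 0,0,0.5,0,0,-1, 0,0,0.5,0,0,-1, 0,0,0.5,0,0,-1, 0,0,0.5,0,0,-1, 0,0,0.5,0,0,-1, 0,0,0.5,0,0,-1, 0,0,0.5,0,0,-0.36, 0,0,0,0,0,0]'
python3 - <<'E'
from h import *
s=bot.sense();R=s['eef_rot'];print(s['position'],np.degrees(np.arctan2(R[1,0],R[0,0])),s['joint_positions'])
t=np.array([.4755,.3252,.018])
print(R.T@(t-s['position'])/.02)
shot('side','side1');shot('top','top1')
E
```

```text
time_s: 4.8
position: [0.474, 0.3217, 0.1497]
eef_rot: [[0.323, 0.947, -0.003], [0.947, -0.323, -0.002], [-0.003, -0.002, -1.0]]
ft_force: [-0.0, -0.2, -0.3]
width: 0.0856
[0.47402454 0.32169639 0.14972718] 71.17539740945226 [5.75470221e-01 4.55720922e-01 1.80162682e+00 2.04617742e-05
 8.87523674e-01 9.04011191e-01]
[0.20651955 0.02673773 6.58580981]
```

```bash
python3 -m creep '[0.2,0,1,0,0,0, 0,0,1,0,0,0, 0,0,1,0,0,0, 0,0,1,0,0,0, 0,0,1,0,0,0, 0,0,1,0,0,0, 0,0,0.3,0,0,0, 0,0,0.25,0,0,0, 0,0,0,0,0,0]'
python3 - <<'E'
from h import *
s=bot.sense();R=s['eef_rot'];print(s['position'],np.degrees(np.arctan2(R[1,0],R[0,0])))
t=np.array([.4755,.3252,.018])
print(R.T@(t-s['position'])/.02)
shot('side','side2')
E
```

```text
time_s: 5.8
position: [0.4766, 0.3263, 0.0206]
eef_rot: [[0.323, 0.946, 0.0], [0.946, -0.323, 0.0], [0.0, 0.0, -1.0]]
ft_force: [0.4, -0.9, -0.5]
width: 0.0857
[0.47659873 0.32628834 0.02058406] 71.13918608719568
[-0.06928401 -0.03441566  0.12918157]
```

View pics/side2.png

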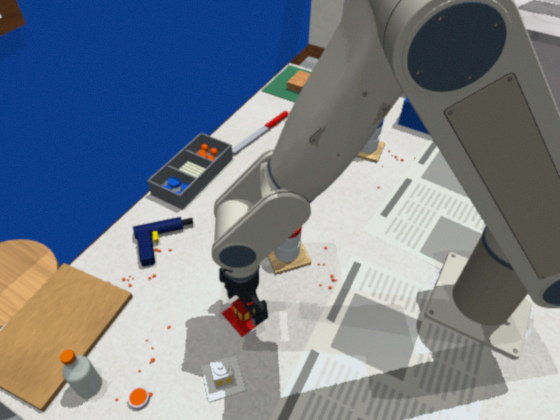

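The fingers straddle the block at about (243,315), and neither tower nor the white top has been touched. Closing.

```bash
python3 -m creep '[0,0,0.12,0,0,0, 0,0,0,0,0,0, 0,0,0,0,0,0, 0,0,0,0,0,0, 0,0,0,0,0,0, 0,0,0,0,0,0, 0,0,0,0,0,0, 0,0,0,0,0,0, 0,0,0,0,0,0, 0,0,0,0,0,0]' 0
```

```text
time_s: 6.85
position: [0.4768, 0.3264, 0.0185]
eef_rot: [[0.323, 0.946, 0.001], [0.946, -0.323, 0.001], [0.001, 0.001, -1.0]]
ft_force: [-0.2, 0.8, 6.5]
width: 0.0396
```

```bash
python3 -m creep '[0,0,-0.3,0,0,0, 0,0,-0.7,0,0,0, 0,0,-1,0,0,0, 0,0,-1,0,0,0, 0,0,-1,0,0,0, 0,0,-1,0,0,0, 0,0,-1,0,0,0, 0,0,-1,0,0,0, 0,0,-1,0,0,0, 0,0,-1,0,0,0, 0,0,-0.5,0,0,0, 0,0,0,0,0,0]'
python3 - <<'E'
from h import *
s=bot.sense();R=s['eef_rot'];print(s['position'],s['width'],s['ft_force'])
im,d=shot('side','side3');im2,d2=shot('top','top3')
cv2.imwrite('pics/c3.png',np.hstack([cv2.resize(im[150:350,170:370],(400,400)),cv2.resize(im2[150:350,100:300],(400,400))])[:,:,::-1])
E
```

```text
time_s: 8.05
position: [0.477, 0.3266, 0.2098]
eef_rot: [[0.323, 0.946, 0.003], [0.946, -0.323, 0.002], [0.002, 0.002, -1.0]]
ft_force: [-0.5, -0.3, -2.2]
width: 0.0393
[0.4769924  0.32655912 0.20981374] 0.0392937342453497 [-0.51707995 -0.26152969 -2.15833787]
```

View pics/c3.png

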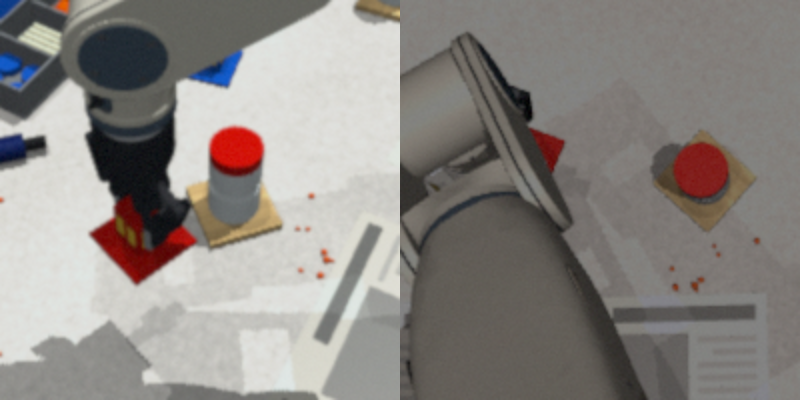

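Held at 39.3 mm; the plate hangs level and the red tower hasn't moved. Moving over the tower: about −9.8 x and +3.4 y, then turn +3.1 units.

```bash
python3 -m creep '[-0.6,0.2,0,0,0,0, -1,0.35,0,0,0,0, -1,0.35,0,0,0,0, -1,0.35,0,0,0,0, -1,0.35,0,0,0,0, -1,0.35,0,0,0,0, -1,0.35,0,0,0,0, -1,0.35,0,0,0,0, -1,0.35,0,0,0,0, -1,0.35,0,0,0,0, -0.2,0.05,0,0,0,0, 0,0,0,0,0,0]'
python3 -m creep '[0,0,0,0,0,0.6, 0,0,0,0,0,0.9, 0,0,0,0,0,0.9, 0,0,0,0,0,0.6, 0,0,0,0,0,0.1, 0,0,0,0,0,0, 0,0,0,0,0,0]'
cat > m.py <<'E'
from h import *
import sys
s=bot.sense();R=s['eef_rot'];print(s['position'],np.degrees(np.arctan2(R[1,0],R[0,0])),R[:,2].round(4),s['width'],s['ft_force'])
print('to go',R.T@(np.array([.478,.1196,.149])-s['position'])/.02)
for cam in('side','top'):
    im,d=shot(cam,cam+sys.argv[1]);W=world(cam,d)
    hsv=cv2.cvtColor(im,cv2.COLOR_RGB2HSV)
    red=(((hsv[...,0]<6)|(hsv[...,0]>174))&(hsv[...,1]>150)&(hsv[...,2]>40)&(d>0))
    red&=(abs(W[...,0]-.477)<.08)&(abs(W[...,1]-.119)<.08)
    P=W[red];print(cam,len(P))
    for lo in np.arange(.10,.26,.01):
        Q=P[(P[:,2]>lo)&(P[:,2]<=lo+.01)]
        if len(Q)>30:
            r=cv2.minAreaRect(Q[:,:2].astype(np.float32)*1000);print('   ',lo.round(3),len(Q),np.round(r[0],1),np.round(r[1],1),round(r[2],1))
im=cv2.imread(f'pics/side{sys.argv[1]}.png')
cv2.imwrite('pics/c%s.png'%sys.argv[1],cv2.resize(im[130:290,210:370],(600,600),interpolation=cv2.INTER_CUBIC))
E
python3 m.py 4
```

```text
time_s: 9.35
position: [0.4768, 0.1178, 0.2073]
eef_rot: [[0.325, 0.946, -0.001], [0.946, -0.325, -0.0], [-0.001, -0.001, -1.0]]
ft_force: [-0.1, 0.1, -2.2]
width: 0.0393
time_s: 10.05
position: [0.4773, 0.119, 0.2078]
eef_rot: [[0.643, 0.766, -0.0], [0.766, -0.643, -0.0], [-0.0, -0.0, -1.0]]
ft_force: [-0.8, 1.0, -2.2]
width: 0.0397
[0.47733394 0.11898353 0.20779264] 49.95330239711356 [-2.e-04 -0.e+00 -1.e+00] 0.03970008480240823 [-0.77989046  1.02968096 -2.20826136]
to go [0.04548388 0.0061955  2.93962389]
side 972
    0.12 248 [470.7 127. ] [60.7 46.3] 35.7
    0.13 88 [470.1 128.2] [60.  46.6] 33.4
    0.19 469 [474.3 120. ] [78.4 80.6] 49.7
    0.2 38 [473.8 132.9] [55.6 28.5] 2.5
    0.24 57 [481.8 129.3] [22.6 37.7] 68.7
top 246
    0.19 208 [457.3 103.8] [27.9 80.2] 33.6
```

View pics/c4.png

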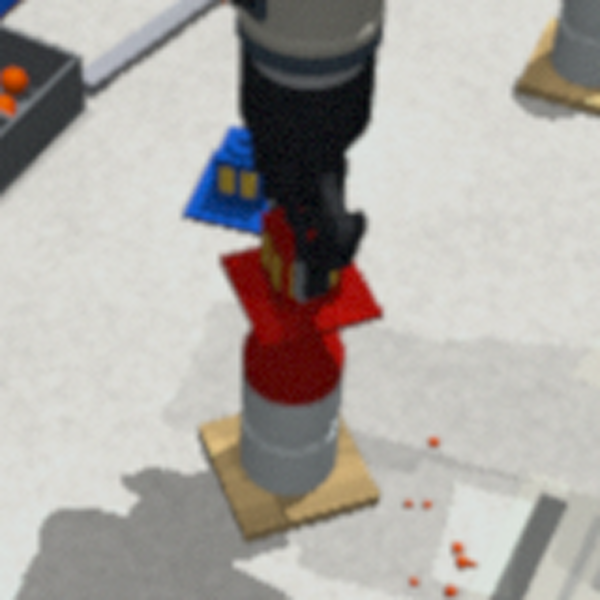

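The plate is over the tower and its yaw is right. The side depth and the kinematics disagree by about 2 mm along tool y, so I'll settle it with a contour fit.

```bash
cat > fit.py <<'E'
from h import *
from scipy.optimize import minimize
c=bot.calibration('side');Rc=np.array(c['R']);tc=np.array(c['t'])
def proj(X):
    P=X@Rc.T+tc;return np.stack([P[:,0]/P[:,2]*c['fx']+c['cx'],P[:,1]/P[:,2]*c['fy']+c['cy']],-1)
def hull(parts):
    S=8;m=np.zeros((420*S,560*S),np.uint8)
    for X in parts:
        h=cv2.convexHull(((proj(X)+.5)*S).astype(np.float32)).round().astype(np.int32);cv2.fillConvexPoly(m,h,255)
    return cv2.resize(m,(560,420),interpolation=cv2.INTER_AREA)/255.
def box(x,y,a,h,z0,z1):
    a=np.radians(a);R=np.array([[np.cos(a),-np.sin(a)],[np.sin(a),np.cos(a)]])
    q=np.array([[1,1],[1,-1],[-1,-1],[-1,1]])*h@R.T+[x,y]
    return np.vstack([np.c_[q,np.full(4,z)] for z in(z0,z1)])
def cyl(x,y,r,z0,z1):
    t=np.linspace(0,2*np.pi,60);q=np.c_[x+r*np.cos(t),y+r*np.sin(t)]
    return np.vstack([np.c_[q,np.full(60,z)] for z in(z0,z1)])
def redm(im,s=120):
    hsv=cv2.cvtColor(im,cv2.COLOR_RGB2HSV);return ((hsv[...,0]<6)|(hsv[...,0]>174))&(hsv[...,1]>s)&(hsv[...,2]>50)
def woodm(im):
    hsv=cv2.cvtColor(im,cv2.COLOR_RGB2HSV);return (hsv[...,0]>8)&(hsv[...,0]<25)&(hsv[...,1]>70)&(hsv[...,2]>60)
def fit(f,p0,mask,valid,step):
    g=lambda p:np.sum((f(p)-mask)[valid]**2)
    b=None
    for k in(1,.4):
        r=minimize(g,p0,method='Nelder-Mead',options=dict(initial_simplex=np.vstack([p0]+[np.array(p0)+k*np.eye(len(p0))[i]*step[i] for i in range(len(p0))]),xatol=1e-5,fatol=.01));p0=r.x
    return r.x,r.fun
E
python3 - <<'E'
from fit import *
v0=np.zeros((420,560),bool);
im=np.load('pics/side0.npz')['im']
v=v0.copy();v[195:245,262:315]=1
v[222:,:]=v[222:,:]&True
print('band',fit(lambda p:hull([cyl(p[0],p[1],.034,.112,.130)]),[.477,.1185],redm(im)*1.,v,[.004]*2))
v=v0.copy();v[245:285,255:320]=1
W=(woodm(im)*1.)
# exclude tower body & shadow interior: only score near baseboard outline
def score_valid(p):
    m=hull([box(p[0],p[1],p[2],.05,0,.012)]);k=np.ones((9,9));e=cv2.dilate(m,k)-cv2.erode(m,k)>.5
    return e
v=score_valid([.477,.1185,49.8]); tb=hull([cyl(.477,.1185,.036,.012,.130)])>0; v&=~cv2.dilate(tb.astype(np.uint8),np.ones((5,5))).astype(bool)
print('base',fit(lambda p:hull([box(p[0],p[1],p[2],.05,0,.012)]),[.477,.1185,49.8],W,v,[.004,.004,2]),v.sum())
# top on table
v=v0.copy();v[285:340,215:275]=1
m=hull([box(.4755,.3252,71.2,.04,0,.006)]);k=np.ones((9,9));v=(cv2.dilate(m,k)-cv2.erode(m,k)>.5)
bl=hull([box(.4755,.3252,71.2,.022,.0,.07)])>0;v&=~cv2.dilate(bl.astype(np.uint8),k).astype(bool)
print('plate table',fit(lambda p:hull([box(p[0],p[1],p[2],.04,0,.006)]),[.4755,.3252,71.2],redm(im)*1.,v,[.004,.004,2]),v.sum())
# held
z=np.load('pics/side4.npz');im=z['im'];W3=world('side',z['d'])[...,2]
rm=redm(im)&(W3>.16)
p=[.4755,.1195,49.9,.189]
m=hull([box(*p[:3],.04,p[3],p[3]+.006)]);v=(cv2.dilate(m,k)-cv2.erode(m,k)>.5)
bl=hull([box(*p[:3],.022,p[3],p[3]+.07)])>0;v&=~cv2.dilate(bl.astype(np.uint8),k).astype(bool)
bandp=hull([cyl(.477,.1185,.036,.11,.130)])>0;v&=~bandp
g=bot.sense()['position']
for zz in(.187,.189,.191): print('held',zz,fit(lambda p:hull([box(p[0],p[1],p[2],.04,zz,zz+.006)]),p[:3],rm*1.,v,[.004,.004,2]),v.sum())
print('held free z',fit(lambda p:hull([box(p[0],p[1],p[2],.04,p[3],p[3]+.006)]),p,rm*1.,v,[.004,.004,2,.003]))
print('TCP',g)
E
```

```text
band (array([0.47784664, 0.11517095]), np.float64(47.48386005382545))
base (array([ 0.47925812,  0.11369822, 48.99215821]), np.float64(37.60687427912342)) 990
plate table (array([ 0.47769363,  0.32230229, 70.50894485]), np.float64(14.197185697808534)) 693
held 0.187 (array([ 0.47776306,  0.11206776, 46.06841792]), np.float64(18.53217993079585)) 414
held 0.189 (array([ 0.47764702,  0.11315496, 46.01203092]), np.float64(19.953233371780083)) 414
held 0.191 (array([ 0.47712592,  0.11457863, 46.13789233]), np.float64(20.76236831987697)) 414
held free z (array([ 0.47705794,  0.11411327, 45.72681433,  0.1896562 ]), np.float64(19.870895809304116))
TCP [0.47739084 0.11884256 0.20785903]
```

The contour fit has a shared bias that cancels out, and it backs the kinematic estimate of about 1 mm along tool x. I'll descend, then ease it into contact.

```bash
python3 -m creep '[0.05,0.02,0.5,0,0,0, 0,0,0.8,0,0,0, 0,0,0.8,0,0,0, 0,0,0.4,0,0,0, 0,0,0.15,0,0,0, 0,0,0,0,0,0, 0,0,0,0,0,0]'
python3 m.py 5
```

```text
time_s: 10.85
position: [0.4788, 0.1193, 0.1553]
eef_rot: [[0.645, 0.764, 0.001], [0.764, -0.645, 0.0], [0.001, 0.0, -1.0]]
ft_force: [-0.3, -0.2, -1.3]
width: 0.0391
[0.47880403 0.11927852 0.15530414] 49.84971720199519 [ 8.e-04  2.e-04 -1.e+00] 0.03909138706116306 [-0.25620816 -0.16299759 -1.27995614]
to go [-0.01383113 -0.04124154  0.31517916]
side 600
    0.13 48 [474.6 118.7] [73.3 81.1] 47.8
    0.14 407 [473.7 120. ] [78.4 78.4] 47.9
    0.19 55 [485.4 128.7] [22.9 39.5] 66.6
top 56
    0.14 45 [477.7  84.9] [14.9 22.1] 3.0
```

View pics/c5.png

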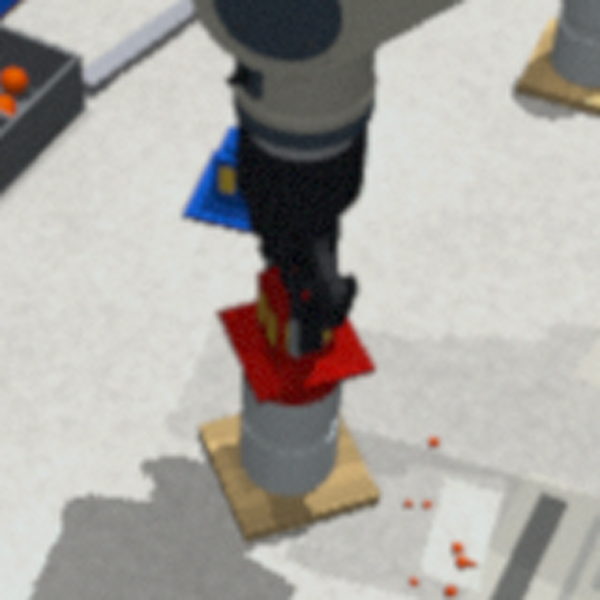

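```bash
python3 -m creep '[0.03,0.04,0.1,0,0,0, 0,0,0.1,0,0,0, 0,0,0.06,0,0,0, 0,0,0,0,0,0, 0,0,0,0,0,0]'; python3 -m creep '[0,0,0.04,0,0,0, 0,0,0,0,0,0]';  python3 m.py 6
```

```text
time_s: 11.45
position: [0.4793, 0.1191, 0.1497]
eef_rot: [[0.645, 0.764, -0.0], [0.764, -0.645, -0.0], [-0.0, -0.0, -1.0]]
ft_force: [-0.1, -0.8, -1.7]
width: 0.0394
time_s: 11.65
position: [0.4794, 0.1192, 0.1489]
eef_rot: [[0.645, 0.764, -0.0], [0.764, -0.645, -0.0], [-0.0, -0.0, -1.0]]
ft_force: [0.1, -0.5, -0.7]
width: 0.0391
[0.47936935 0.1191502  0.14887818] 49.846962036993965 [-0. -0. -1.] 0.039132176773798474 [ 0.10491537 -0.52146862 -0.66595424]
to go [-0.02696061 -0.06683364 -0.00608993]
side 569
    0.13 432 [475.3 118.9] [78.1 80.6] 47.5
    0.14 33 [473.7 133.3] [51.7 26.6] 9.1
    0.18 47 [484.4 128.5] [22.2 36.1] 65.0
top 39
```

```bash
python3 -m creep '[0,0,0.03,0,0,0, 0,0,0,0,0,0]'; python3 -m creep '[0,0,0.03,0,0,0, 0,0,0,0,0,0]'
```

```text
time_s: 11.95
position: [0.4795, 0.1192, 0.1485]
eef_rot: [[0.645, 0.764, 0.0], [0.764, -0.645, 0.0], [0.0, 0.0, -1.0]]
ft_force: [-1.2, -1.1, 1.4]
width: 0.0396
time_s: 12.15
position: [0.4795, 0.1192, 0.1485]
eef_rot: [[0.645, 0.764, 0.0], [0.764, -0.645, 0.0], [0.0, 0.0, -1.0]]
ft_force: [-3.3, -2.0, 8.6]
width: 0.0394
```

Contact: z force is +8.6 N at TCP height 0.1485, as expected. Releasing.

```bash
python3 -m creep '[0,0,-0.02,0,0,0, 0,0,0,0,0,0]'; python3 -m creep '[0,0,0,0,0,0, 0,0,0,0,0,0, 0,0,0,0,0,0, 0,0,0,0,0,0, 0,0,0,0,0,0, 0,0,0,0,0,0]' 95
```

```text
time_s: 12.35
position: [0.4795, 0.1192, 0.1485]
eef_rot: [[0.645, 0.764, 0.0], [0.764, -0.645, 0.0], [0.0, 0.0, -1.0]]
ft_force: [-2.6, -0.8, 6.9]
width: 0.0393
time_s: 12.95
position: [0.4794, 0.1191, 0.1481]
eef_rot: [[0.645, 0.764, -0.0], [0.764, -0.645, -0.0], [-0.0, -0.0, -1.0]]
ft_force: [-1.0, -0.4, -0.5]
width: 0.0813
```

Released. Next: lift straight up, then swing aside to look.

```bash
python3 -m creep '[0,0,-0.5,0,0,0, 0,0,-1,0,0,0, 0,0,-1,0,0,0, 0,0,-1,0,0,0, 0,0,-1,0,0,0, 0,0,-1,0,0,0, 0,0,-1,0,0,0, 0,0,0,0,0,0]'
python3 -m creep '[-1,1,0,0,0,0, -1,1,0,0,0,0, -1,1,0,0,0,0, -1,1,0,0,0,0, -1,1,0,0,0,0, -1,1,0,0,0,0, -1,1,0,0,0,0, -1,1,0,0,0,0, -1,1,0,0,0,0, -1,1,0,0,0,0, -1,1,0,0,0,0, -1,1,0,0,0,0]'
python3 m.py 7
python3 - <<'E'
import cv2,numpy as np
a=cv2.imread('pics/side7.png')[150:300,210:360];b=cv2.imread('pics/top7.png')[165:315,175:325]
cv2.imwrite('pics/c7b.png',np.hstack([cv2.resize(x,(400,400),interpolation=2) for x in(a,b)]))
E
```

```text
time_s: 13.75
position: [0.481, 0.1195, 0.2814]
eef_rot: [[0.645, 0.764, 0.006], [0.764, -0.645, 0.001], [0.005, 0.004, -1.0]]
ft_force: [-0.1, 0.7, 0.0]
width: 0.0814
time_s: 14.95
position: [0.5076, -0.2201, 0.2774]
eef_rot: [[0.645, 0.764, -0.001], [0.764, -0.645, 0.0], [-0.0, -0.001, -1.0]]
ft_force: [0.0, -0.5, 0.3]
width: 0.0813
[ 0.5075836  -0.22006183  0.27738046] 49.841213640184144 [-1.e-03  5.e-04 -1.e+00] 0.08134092784623462 [ 0.03001755 -0.5033454   0.33738437]
to go [ 12.02725755 -12.0763127    6.42844993]
side 769
    0.13 460 [476.4 119.1] [79.4 82. ] 49.7
    0.14 54 [472.9 133.7] [51.3 26.4] 10.9
    0.18 170 [476.4 118.9] [41.7 42.2] 45.0
    0.19 56 [475.8 119.8] [29.8 28.9] 18.7
top 992
    0.13 627 [476.7 119.2] [78.6 79.1] 49.5
    0.14 60 [476.9 119.4] [76.  77.9] 49.4
    0.18 157 [476.7 119.6] [39.8 39.6] 49.9
    0.19 120 [477.1 117.8] [30.3 34.3] 18.3
```

View pics/c7b.png

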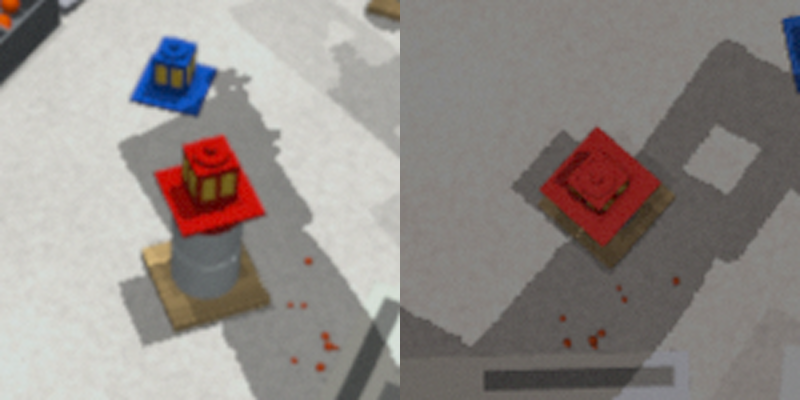

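View pics/top7.png

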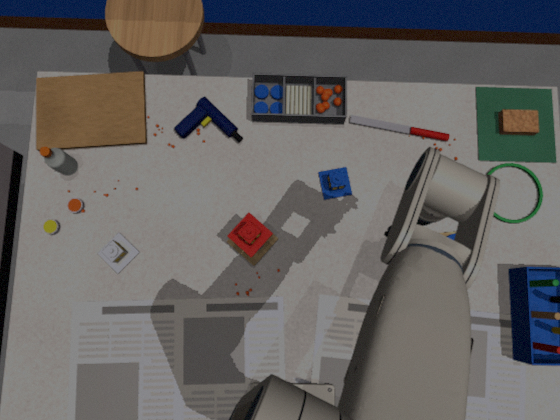

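The red top (top view (250,233)) sits squarely on the tower, measured at (476.6, 119.1) mm against the tower's (477, 118.7), with yaw 49.6° against 49.8°. The blue top at (335,183) hasn't moved, and the gripper is clear at z = 0.277.

Run:
```python
from h import *
im=np.load('pics/side7.npz')['im'];d=np.load('pics/side7.npz')['d'];W=world('side',d)
hsv=cv2.cvtColor(im,cv2.COLOR_RGB2HSV);w=(hsv[...,0]>8)&(hsv[...,0]<25)&(hsv[...,1]>70)&(hsv[...,2]>50)&(d>0)
P=W[w];P=P[(abs(P[:,0]-.477)<.09)&(abs(P[:,1]-.119)<.09)&(P[:,2]>.006)&(P[:,2]<.02)]
print(cv2.minAreaRect(P[:,:2].astype(np.float32)*1000))
print(bot.close_job())
```

```text
((477.19189453125, 119.16651916503906), (100.68646240234375, 102.67732238769531), 48.841957092285156)
the job is handed in; nothing more can be done
None
```

The red lantern top is on the red-banded tower, upright and centred, and I've handed the job in at about 15 s of the 35 s allowed. I gripped it across the block, turned it to match the baseboard, lowered it until it touched with about 9 N, then let go and moved the arm clear.

| Last check, after letting go | Plate | Tower |
|---|---|---|
| Position (mm), both cameras | (476.6, 119.1) | (477, 118.7) before placing; (477.2, 119.2) after |
| Yaw | 49.6° | 49.8° before placing; 48.8° after |

- **Fit:** the plate is within about 0.7 mm of the tower's centre. Its yaw is 0.2° to 0.8° off the baseboard's, depending on which tower reading is used.
- **Tower:** it is still standing, and its position matches the first measurement to within about 0.5 mm.
- **Blue things:** the blue top is where it was. I did not re-measure the blue tower, because the arm partly hid it in the last top picture. The tool stayed more than 20 cm above the surface anywhere near it.
- **Disagreement:** while the top was held over the tower, depth, outline fit and arm position differed by 2–3 mm because the gripper hid part of the plate. The final readings, with the plate in clear view, agreed.

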